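Check a screw cap on the thread gauge and sort it

ROBOT

A 6-joint arm with a two-finger parallel gripper is mounted at the origin on a cart in front of the work surface, level with it; the furniture and walls round the work are solid. World frame = base frame: x ahead of the robot, y to its left, z up, the work surface at z = 0. Lengths are in m, angles in rad, forces in N, time in s.
With the tool pointing down it reaches from about 0.35 to 0.775 m from the base axis. Payload 5.5 kg.
Tool frame: the origin (TCP) lies between the finger pads; the fingertips stand 22 mm ahead of it and the grasp point (between the pads) lies 3 mm ahead of it (env.finger_overhang is the distance from the TCP to the fingertips, in m); y points along the fingers, x is the direction in which the jaws open and shut, and the axes are right-handed (so a half turn about y gives the same grasp; the last joint's range is limited). The gripper opens to 85 mm and grips with 20 to 120 N. Pads are 22 mm wide; open, the fingers measure 114 mm over their backs; the gripper's body (76 mm by 85 mm) begins 54 mm behind the grasp point. The pads swing forward as they close: fully open they stand 13 mm farther back than shut.
Start: joints at [-1.396, 0.313, 0.046, 1.304, 0, 1.431], TCP at [0.178, -0.547, 0.253] pointing down, gripper open.
Joint ranges: [-2.76, 2.76], [-0.86, 1.69], [-1.03, 1.26], [-2.2, 2.34], [-1.47, 1.5], [-3.14, 3.14]. Speed limits (rad/s): [2.57, 2.57, 3.14, 3.14, 3.14, 3.14].

INTERFACE

Orientations are given as a unit quaternion [w, x, y, z].
In Python, from workcell import monitor, cams, job, env gives the robot as it stands.
- The arm moves only by the tool drive_tool, never from a script. Its argument "plan" is text: rows parted by semicolons, each of 7 numbers parted by spaces: the opening, from -1 (shut) to 1 (fully open), then the shift along the tool's x, y, z in mm, then the turn, a rotation vector about the tool's x, y, z in degrees. In form: gripper x y z rx ry rz; .... A call has 1 to 8 rows; each row shifts and turns the pose as measured when the row begins, along the tool's axes as they then stand; what a row does not reach is not made up. A row lasts 1/8 s, in which the tool goes at most 62.5 mm and 10.7 degrees, less where a joint would pass 70% of its speed; a pose out of reach is approached as far as the arm can. A call is refused whole if a number of a shift passes 62.5 or a number of a turn 10.7, either way. A call with a gripper value outside its range is refused whole. The fingers move at their own pace and stop on an object; "grip_force" is the grip in N (left out, the last holds). Time passes only in rows, so rows that do not move let the fingers close. It gives the time, the measured TCP pose, the force and the opening at its end, in the units of the state.
- monitor.get_state(): the state, without advancing time (a new reading comes with each control period).
- cams.read_camera(name): name is "scene" or "top"; returns (picture, depth): 384x512x3 uint8, red, green, blue; 384x512 float32, m along the optical axis (not along the pixel's ray), 0 where there is no reading.
- cams.calibration(name): a dict with "fx", "fy", "cx", "cy" (pixels), "R" (3x3) and "t" (3): a world point X has camera coordinates R X + t. Camera axes: x right, y down, z forward; pixel columns grow to the right and rows downward; lengths in m; the calibration is good to about 2 mm. A picture is of the moment at which its call begins. calibration takes no time and is no camera call.
- job.hand_in(): hands the job in, once; it reports no verdict.
The state is a dict: "clock": time; "joint_pos": joint angles; "qvel": joint speeds; "tau": joint torques, N m; "tcp_pos": TCP position; "orientation": TCP orientation; "wrist_force": force on the tool from outside, world axes, zero at the start; "ft_torque": the same for the moment, N m; "finger_gap": finger opening in m.
Only numpy, scipy, OpenCV 4.12 (cv2) and the standard library are available. Lean on these libraries where they do the work, as an engineer would, in place of code of your own. Each camera call takes 0.05 s, during which the arm holds its last target.

TASK

Take the blue screw cap that stands on the orange ring and screw it clockwise, gently, onto the steel thread gauge until it will turn no further; do not force it. Then unscrew it and set it down upright in the green tray if its rim came fully home on the gauge's shoulder, or in the red tray if it stopped short. Leave the other cap where it stands on the black ring.

Things in the scene. Friction and masses are not known exactly. Their poses are not given: they have to be found in the camera images.
- cap_1_center (a point): one of two ribbed blue screw caps of the same look, 54 mm across, 30 mm high, about 45 g, mouth down on the mat (either may be at either ring). This point: its centre, 15 mm above the rim; z up, x from the axis to the white mark on the crown. Wall 4 mm. Inside, three lugs 120 deg apart, undersides 8 mm above the rim, one under the mark. It may be sound or hide moulding flash inside
- cap_2_center (a point): the other of two ribbed blue screw caps of the same look, 54 mm across, 30 mm high, about 45 g, mouth down on the mat (either may be at either ring). This point: its centre, 15 mm above the rim; z up, x from the axis to the white mark on the crown. Wall 4 mm. Inside, three lugs 120 deg apart, undersides 8 mm above the rim, one under the mark. It may be sound or hide moulding flash inside
- cap_1: the same cap as cap_1_center, its origin at the centre of its rim (underside)
- cap_2: the same cap as cap_2_center, its origin at the centre of its rim (underside)
- gauge: thread gauge fixed to the worktop: 110 mm square aluminium plate 10 mm thick (screw heads to 14 mm), steel pedestal 38 mm across, threaded steel plug upright on it. Origin under the plug's axis at the plate's underside, z up. Three red lines on the plate point to the three thread starts: one along x, the others 120 deg to either side. A cap pressing on it with over 60 N counts as forced
- gauge_seat (a point): centre of the gauge's flat shoulder (flange 55 mm across, 50 mm above the worktop) on the plug's axis, axes as the gauge's. Fully home: the cap's rim lies on it. Caught by the thread, a sound cap pressed lightly meets it about 58 deg past a red line and stops at about 75 deg; a faulty cap stops hard about 20 deg past the line, its rim 2 to 4 mm above the shoulder
- gauge_start (a point): a thread start on the plug, over the red line along the gauge's x; right-hand three-start thread, 41 mm across, core 31 mm, 7.5 mm down per 120 deg clockwise from above, 1.6 mm axial play; starts 19 mm, conical nose 23 mm above the shoulder. A cap set on at any angle rests on it by its lugs and follows it down; it is caught when the mark next passes a red line clockwise
- cap_1_mark (a point): the middle of the white mark on cap_1's crown, 18.5 mm from the cap's axis, 30 mm above its rim
- cap_2_mark (a point): the same on cap_2
- gauge_short_0 (a point): point 18.5 mm from the plug's axis, 22 deg clockwise of the red line along x: about where a faulty cap's mark stands once it has stopped, if it was caught at that line. With its mark just anticlockwise of a line a cap drops lowest (rim 4 mm above the shoulder); just clockwise, 7.5 mm higher. To take a cap off, turn it back anticlockwise past the line where it was caught, then lift
- gauge_short_1 (a point): the same, 120 deg anticlockwise
- gauge_short_2 (a point): the same, 120 deg clockwise
- place_next (a point): centre of the orange ring (74 mm) printed on the grey mat (90 x 230 x 3 mm, fixed), on the mat's top: the cap standing here, within 8 mm, is the one to check
- place_waiting (a point): centre of the black ring (74 mm) on the same mat, 120 mm from the orange one: the cap standing here waits and is left alone. Behind the mat, from 0.57 m ahead of the robot and 0.28 m to its left, stands a shaker 0.27 m high: keep the gripper clear of it
- tray_pass_floor (a point): centre of the floor, 3 mm above the worktop, of the green tray for caps that come fully home; 126 mm square, wall 3 mm, 16 mm high (a lip to 18 mm), fixed; the two trays may have changed places
- tray_reject_floor (a point): the same of the red tray for caps that stop short. Behind the trays, from about 0.55 m ahead of the robot and 0.22 m to its right, stands a cooling bath 0.37 m high: keep the gripper and the cap clear of it
Things that resemble listed ones, but are neither listed nor needed, are in the scene too. Leave any turquoise look-alike of the cap_1 alone.

How it is judged:
On the way:
1. the cap from the orange ring is screwed on the gauge till it turns no further: rim within 1 mm of the shoulder if sound, its mark within 3 mm of a gauge_short point if faulty (((horizontal distance between cap_1_center and gauge_seat below 0.003 m and z of cap_1_center in the frame of gauge_seat between 0.013 and 0.016 m and angle between cap_1_center's own z axis and vertical below 0.08 rad) or ((horizontal distance between cap_2_center and gauge_seat below 0.003 m and z of cap_2_center in the frame of gauge_seat between 0.013 and 0.0194 m and angle between cap_2_center's own z axis and vertical below 0.08 rad) and (horizontal distance between cap_2_mark and gauge_short_0 below 0.003 m or horizontal distance between cap_2_mark and gauge_short_1 below 0.003 m or horizontal distance between cap_2_mark and gauge_short_2 below 0.003 m)))), for 0.1 s.
At the end, for the whole second after the job is handed in: The cap from the orange ring stands upright (within 8 deg) and at rest in its tray, within 50 mm of its middle each way: green if it came fully home, red if it stopped short. The other cap is within 20 mm of where it stood, at the black ring (((x of cap_1_center in the frame of tray_pass_floor between -0.05 and 0.05 m and y of cap_1_center in the frame of tray_pass_floor between -0.05 and 0.05 m and z of cap_1_center in the frame of tray_pass_floor below 0.018 m and angle between cap_1_center's own z axis and vertical below 0.15 rad and linear speed of cap_1 below 0.02 m/s and distance of cap_2_center from where it was at the start of the episode below 0.02 m and horizontal distance between cap_2_center and place_waiting below 0.04 m) or (x of cap_2_center in the frame of tray_reject_floor between -0.05 and 0.05 m and y of cap_2_center in the frame of tray_reject_floor between -0.05 and 0.05 m and z of cap_2_center in the frame of tray_reject_floor below 0.018 m and angle between cap_2_center's own z axis and vertical below 0.15 rad and linear speed of cap_2 below 0.02 m/s and distance of cap_1_center from where it was at the start of the episode below 0.02 m and horizontal distance between cap_1_center and place_waiting below 0.04 m))); the robot touches nothing.
It fails at once if a cap is forced: it presses on the gauge with more than 60 N (contact force between any of cap_1, cap_2 and gauge above 60 N).
It fails at once if the waiting cap is pushed away too (both caps are more than 20 mm from where they stood) (distance of each of cap_1_center, cap_2_center from where it was at the start of the episode above 0.02 m).
It also fails if it takes over 72 s, if anything falls off the work surface, if the arm or the gripper's body presses on something with over 40 N, if the wrist force passes 120 N, or if a joint passes its speed limit or range.

## Working session

There is one attempt and no reset: what is moved stays moved. The work goes in short steps, Python scripts to look and compute and a tool call to move; the robot and the scene stay as the last step left them, time stands still between calls to the robot, and variables do not carry over. Pictures are saved under pics/ and viewed, and the job is handed in when it is done.

Besides the shell and the picture viewer there is one more tool, called after "Request:" as name(argument=value, ...) on one line, values as JSON. drive_tool: Moves the arm, as the interface text tells. Its arguments: {"type":"object","properties":{"plan":{"type":"string"},"grip_force":{"type":"number"}},"required":["plan"]}

```bash
ls; mkdir -p pics; python3 - <<'E'
from workcell import monitor, cams, job, env
import cv2,numpy as np
print(monitor.get_state()); print(env.finger_overhang)
for n in("scene","top"):
    p,d=cams.read_camera(n); cv2.imwrite(f"pics/{n}0.png",p[...,::-1]); np.savez(f"{n}0.npz",p=p,d=d); print(cams.calibration(n))
E
```

```text
pics
{'clock': 0.0, 'joint_pos': array([-1.39562183e+00,  3.13982154e-01,  4.49547153e-02,  1.30354761e+00,
       -3.08206759e-06,  1.43117353e+00]), 'qvel': array([ 5.92875741e-05, -6.00513755e-04, -9.96661726e-04,  2.16590977e-03,
       -4.51562331e-04,  5.79203271e-04]), 'tau': array([-1.14413830e-03, -4.80628252e+01,  2.98531598e+01,  1.93025958e-02,
       -6.94608207e-05,  3.68469159e-06]), 'tcp_pos': array([ 0.17793   , -0.54629252,  0.25240926]), 'orientation': array([ 0.57262966, -0.57175782,  0.41589753, -0.41499098]), 'wrist_force': array([ 0.12391557,  0.56690144, -0.6331622 ]), 'ft_torque': array([ 0.04726834,  0.02565115, -0.01328762]), 'finger_gap': 0.08541597694346331}
0.022
{'fx': 456.8884895025607, 'fy': 456.8884895025607, 'cx': 257.5232904021778, 'cy': 188.52896396222874, 'R': array([[ 0.49635382, -0.86807608, -0.00876396],
       [-0.39232247, -0.21529605, -0.89427663],
       [ 0.77441331,  0.44731592, -0.44742876]]), 't': array([-0.21393455,  0.27028262,  0.75002298])}
{'fx': 417.35387193833463, 'fy': 417.35387193833463, 'cx': 254.1315030747839, 'cy': 187.4685699432673, 'R': array([[ 0.02976099, -0.99917062,  0.02779116],
       [-0.99817613, -0.03116936, -0.05169987],
       [ 0.05252322, -0.02620183, -0.9982759 ]]), 't': array([0.03568765, 0.53594889, 1.0683678 ])}
```

View pics/scene0.png

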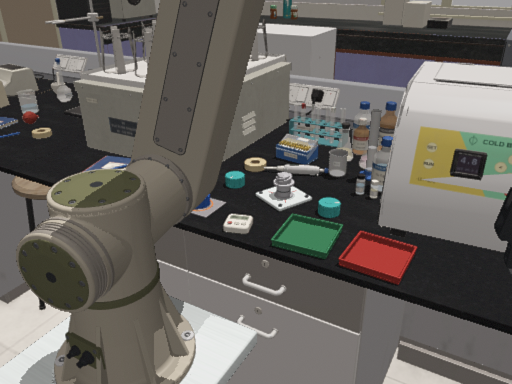

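View pics/top0.png

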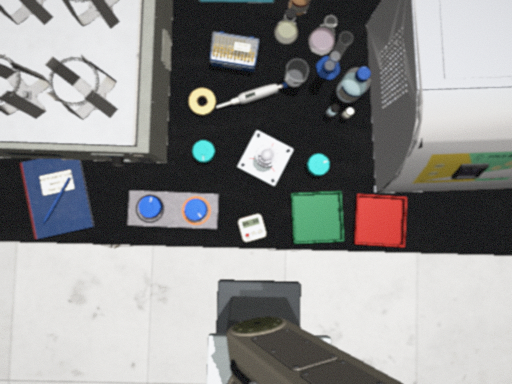

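```bash
python3 - <<'E'
import cv2,numpy as np
p=np.load("top0.npz")["p"][...,::-1]
a=cv2.resize(p[180:235,120:225],None,fx=7,fy=7,interpolation=cv2.INTER_CUBIC)
cv2.imwrite("pics/z1.png",a)
a=cv2.resize(p[120:195,228:303],None,fx=8,fy=8,interpolation=cv2.INTER_CUBIC)
cv2.imwrite("pics/z2.png",a)
p=np.load("scene0.npz")["p"][...,::-1]
a=cv2.resize(p[160:220,245:325],None,fx=9,fy=9,interpolation=cv2.INTER_CUBIC)
cv2.imwrite("pics/z3.png",a)
E
```

```text
(no output)
```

View pics/z1.png

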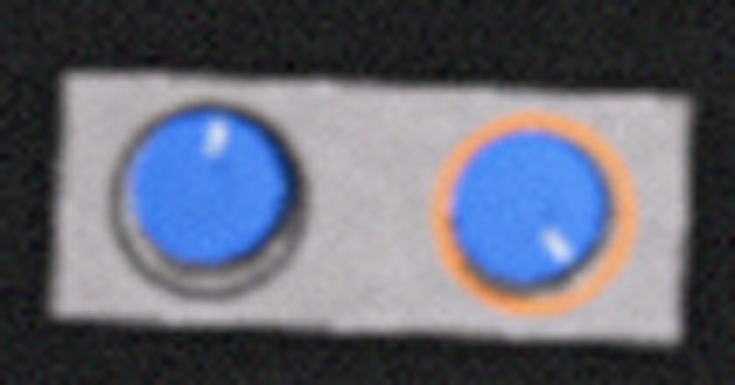

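View pics/z2.png

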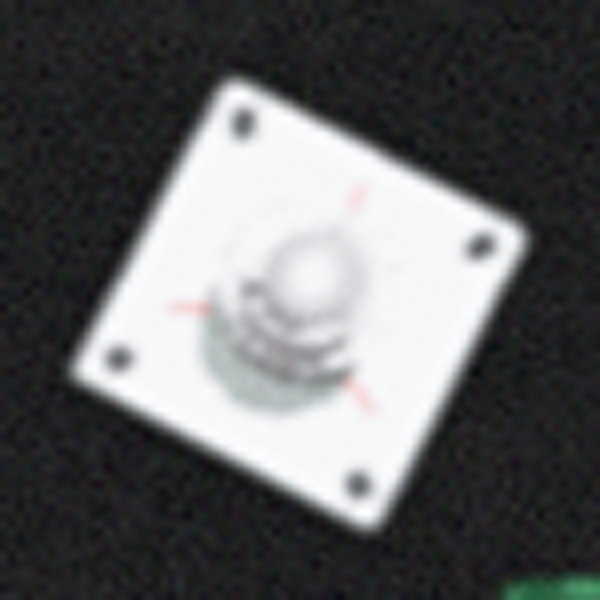

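View pics/z3.png

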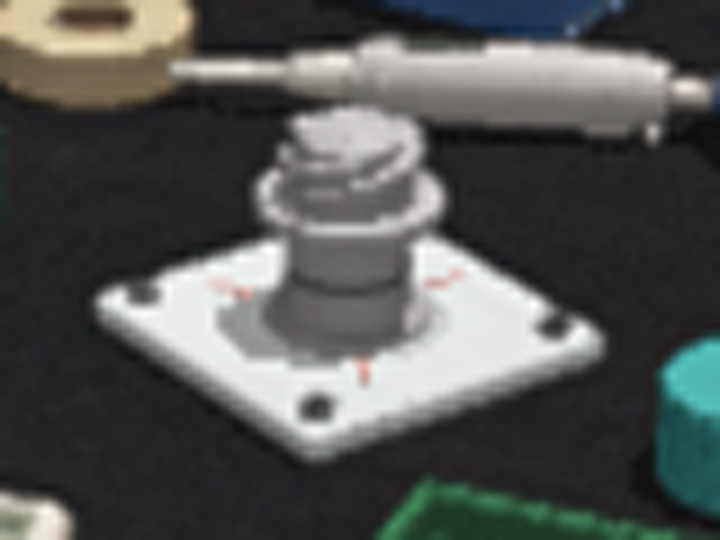

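```bash
cat > h.py <<'E'
import cv2,numpy as np
from workcell import monitor,cams,env
C={n:cams.calibration(n) for n in("scene","top")}
def ray(n,uv,z):
    c=C[n];uv=np.atleast_2d(uv).astype(float)
    d=np.c_[(uv[:,0]-c['cx'])/c['fx'],(uv[:,1]-c['cy'])/c['fy'],np.ones(len(uv))]
    o=-c['R'].T@c['t'];d=d@c['R']
    return (o+d*((z-o[2])/d[:,2])[:,None])
def proj(n,X):
    c=C[n];x=c['R']@np.asarray(X,float)+c['t'];return np.array([c['fx']*x[0]/x[2]+c['cx'],c['fy']*x[1]/x[2]+c['cy']])
def big(m,roi=None,k=0):
    if roi: z=np.zeros_like(m);x0,y0,x1,y1=roi;z[y0:y1,x0:x1]=m[y0:y1,x0:x1];m=z
    cs,_=cv2.findContours(m,cv2.RETR_EXTERNAL,cv2.CHAIN_APPROX_NONE)
    return max(cs,key=cv2.contourArea)
def hsv(p): return cv2.cvtColor(np.ascontiguousarray(p),cv2.COLOR_RGB2HSV)
E
python3 - <<'E'
from h import *
p=np.load("top0.npz")["p"];H=hsv(p);h,s,v=[H[...,i].astype(int) for i in range(3)]
m=((h>100)&(h<120)&(s>120)&(v>130)).astype(np.uint8)
for nm,roi in(("wait",(125,185,172,235)),("next",(178,185,222,235))):
    c=big(m,roi);X=ray("top",c[:,0],.033)
    (cx,cy),r=cv2.minEnclosingCircle((X[:,:2]*1000).astype(np.float32))
    e=cv2.fitEllipse((X[:,:2]*1000).astype(np.float32))
    x0,y0,x1,y1=roi
    M=np.zeros_like(m);cv2.drawContours(M,[cv2.convexHull(c)],-1,1,-1);M=cv2.erode(M,np.ones((3,3),np.uint8))
    w=np.maximum(0,200-s)*(M>0)*((s<170))
    ys,xs=np.nonzero(w);W=w[ys,xs];mk=np.array([(xs*W).sum(),(ys*W).sum()])/W.sum()
    mx=ray("top",mk,.033)[0]*1000
    print(nm,cx,cy,r,e,mk,mx,'r',np.hypot(mx[0]-e[0][0],mx[1]-e[0][1]),'ang',np.degrees(np.arctan2(mx[1]-e[0][1],mx[0]-e[0][0])))
# orange ring
mo=((h<20)&(s>80)&(v>150)).astype(np.uint8);c=big(mo,(175,185,225,240));X=ray("top",c[:,0],.003)[:,:2]*1000
print("ring",cv2.fitEllipse(X.astype(np.float32)))
mw=((s<40)&(v>150)).astype(np.uint8);c=big(mw,(228,115,303,195))
X=ray("top",c[:,0],.010)[:,:2]*1000;rc=cv2.minAreaRect(X.astype(np.float32));print("plate",rc)
g=np.array(rc[0])
red=((h<12)|(h>168))&(s>25)&(v>120);z=np.zeros_like(m);z[125:190,232:300]=red[125:190,232:300]
n,l,st,ce=cv2.connectedComponentsWithStats(z)
for i in range(1,n):
    if st[i,4]<3: continue
    q=ray("top",ce[i],.01)[0][:2]*1000-g;print(st[i],q,np.hypot(*q),np.degrees(np.arctan2(q[1],q[0])))
for nm,mm,roi in(("green",(h>60)&(h<85)&(s>120),(285,185,350,250)),("red",((h<8)|(h>172))&(s>150),(350,185,412,252))):
    c=big(mm.astype(np.uint8),roi);X=ray("top",c[:,0],.016)[:,:2]*1000;print(nm,cv2.minAreaRect(X.astype(np.float32)))
# scene
p=np.load("scene0.npz")["p"];H=hsv(p);h,s,v=[H[...,i].astype(int) for i in range(3)]
mw=((s<60)&(v>150)).astype(np.uint8)
red=((h<12)|(h>168))&(s>25)&(v>120);z=np.zeros_like(m);z[180:210,255:315]=red[180:210,255:315]
n,l,st,ce=cv2.connectedComponentsWithStats(z)
for i in range(1,n):
    if st[i,4]<3: continue
    q=ray("scene",ce[i],.01)[0][:2]*1000-g;print('sc',st[i],q,np.hypot(*q),np.degrees(np.arctan2(q[1],q[0])))
for nm,mm,roi in(("green",(h>60)&(h<85)&(s>120),(265,205,350,265)),("red",((h<8)|(h>172))&(s>150),(330,225,425,285))):
    c=big(mm.astype(np.uint8),roi);X=ray("scene",c[:,0],.016)[:,:2]*1000;print(nm,cv2.minAreaRect(X.astype(np.float32)))
E
```

```text
wait 478.1534118652344 315.3052062988281 27.967884063720703 ((477.8369445800781, 315.1747741699219), (53.08595657348633, 53.762733459472656), 110.43006896972656) [150.17361429 199.37425561] [495.3159614  313.94938232  33.        ] r 17.521918105705595 ang -4.010242386805582
next 472.961181640625 199.42996215820312 27.11183738708496 ((473.66790771484375, 199.61036682128906), (50.54393005371094, 52.48225021362305), 26.55122947692871) [197.92902967 210.47153168] [470.9367783 192.8649369  33.       ] r 7.277354787183173 ang -112.04233066286419
ring ((471.32830810546875, 201.44430541992188), (72.31481170654297, 73.03016662597656), 145.05714416503906)
plate ((614.3319091796875, 25.656532287597656), (111.93999481201172, 111.59872436523438), 64.13235473632812)
[251 158   3   1   3] [-2.75979004 34.12101977] 34.23244704776389 94.62415412424549
[271 167   3   4   5] [-28.2877492  -18.86778134] 34.00279294260701 -146.2969189977636
green ((463.0794677734375, -113.19802856445312), (135.21359252929688, 136.5907745361328), 4.473967552185059)
red ((459.811767578125, -278.1999206542969), (138.3434600830078, 135.27586364746094), 88.42137908935547)
sc [269 191   4   2   4] [-4.32459913 35.83970858] 36.0996796160288 96.88033236065532
sc [292 190   4   2   4] [ 31.25167717 -16.42186773] 35.30361264761948 -27.72064947083837
sc [284 199   2   4   5] [-30.32898341 -20.80673507] 36.77998721027511 -145.54852554850217
green ((452.3443603515625, -116.89249420166016), (150.35304260253906, 133.0483856201172), 4.3490071296691895)
red ((449.97271728515625, -280.01226806640625), (133.2673797607422, 152.7963409423828), 88.24070739746094)
```

```bash
cat >> h.py <<'E'
from scipy.spatial.transform import Rotation as Ro
def pose():
    s=monitor.get_state();q=s['orientation'];return s,np.array(s['tcp_pos'])*1000,Ro.from_quat([q[1],q[2],q[3],q[0]])
def Rt(psi):
    a=np.radians(psi);x=np.array([np.cos(a),np.sin(a),0]);y=np.array([0,0,-1.]);return Ro.from_matrix(np.c_[x,y,np.cross(x,y)])
def psi_of(R): x=R.as_matrix()[:,0];return np.degrees(np.arctan2(x[1],x[0]))
def show():
    s,p,R=pose();print('t',round(s['clock'],2),'tcp',p.round(1),'psi',psi_of(R).round(1),'down',R.as_matrix()[:,1].round(3),'q',np.degrees(s['joint_pos']).round(0),'F',s['wrist_force'].round(1),'M',s['ft_torque'].round(2),'gap',round(s['finger_gap']*1000,1))
def rows(wps,grip,step=55,rot=10):
    "wps: (x,y,z,psi,[step]) in mm, deg; prints rounded rows"
    _,p,R=pose();out=[]
    for w in wps:
        t=np.array(w[:3],float);T=Rt(w[3]);st=w[4] if len(w)>4 else step
        for _ in range(60):
            d=R.inv().apply(t-p);r=(R.inv()*T).as_rotvec(degrees=True)
            if np.abs(d).max()<.6 and np.abs(r).max()<.6:break
            n=max(np.linalg.norm(d)/st,np.linalg.norm(r)/rot,1);n=np.ceil(n);d=np.round(d/n,1);r=np.round(r/n,1)
            out.append(np.r_[d,r]);p=p+R.apply(d);R=R*Ro.from_rotvec(r,degrees=True)
    for i in range(0,len(out),8):print('; '.join(' '.join([str(grip)]+['%g'%k for k in o]) for o in out[i:i+8]))
E
python3 - <<'E'
from h import *
show()
mk=ray("top",[199.1,214.8],.033)[0]*1000;c=np.array([473.2,199.5]);d=mk[:2]-c;print(mk,np.hypot(*d),np.degrees(np.arctan2(d[1],d[0])))
p=np.load("top0.npz")["p"];H=hsv(p)[203:222,187:208];print(H[...,1])
rows([(430,-250,240,-35),(473,199,160,23)],1)
E
```

```text
t 0.1 tcp [ 178.  -546.3  252.5] psi -72.0 down [-0.     0.002 -1.   ] q [-80.  18.   3.  75.   0.  82.] F [0.3 0.5 0.3] M [ 0.04 -0.03  0.03] gap 85.5
[460.11016326 189.51622397  33.        ] 16.462673222819923 -142.66679803512633
[[120 171 180 175 168 167 173 173 170 169 170 168 166 167 168 177 173 116
   27  89 121]
 [158 175 178 172 177 171 173 172 166 167 166 164 164 165 166 169 172 161
   79  41 104]
 [171 177 167 174 172 169 169 166 171 170 174 172 166 168 163 171 171 170
  128  33  86]
 [179 170 170 170 169 170 168 171 166 164 171 171 171 168 167 169 170 173
  165  60  71]
 [173 177 173 171 171 169 166 173 170 174 167 166 170 163 168 166 168 173
  178 105  45]
 [170 174 171 167 172 170 175 168 171 172 178 176 170 171 164 167 165 173
  177 127  29]
 [177 171 177 175 174 172 177 165 168 168 165 177 172 172 165 165 167 170
  176 130  18]
 [177 170 171 175 177 169 172 169 168 171 177 178 171 171 170 165 169 172
  174 123  27]
 [176 172 169 172 174 166 175 172 170 168 167 173 172 168 173 165 170 178
  174  98  29]
 [173 175 173 173 174 169 169 169 172 168 151 139 142 159 166 172 1
[... 585 characters left out ...]
 160 164 174 167 155 140  84  17  11  27  68
  108 117  88]
 [138 127  77  28  48  75 107 117 117 110  85  50  24   8  18  35  69 106
  112  86  40]
 [111 140 146 115  81  41  16  26  27  15  10  19  40  43  59  84 107 110
   84  37  12]]
1 -25.5 1.6 41.4 -0 -4.6 -0; 1 -22 1.6 43.3 -0 -4.6 -0; 1 -18.5 1.6 45 -0 -4.6 -0; 1 -14.8 1.6 46.3 -0 -4.6 -0; 1 -11.1 1.6 47.3 -0 -4.6 -0; 1 -7.3 1.6 48.1 -0 -4.7 -0; 1 -3.3 1.7 48.5 -0 -4.6 -0; 1 0.7 1.6 48.7 -0.1 -4.7 -0.1
1 -24.7 8.9 43.6 0 -6.4 0; 1 -19.7 8.8 46.1 0 -6.4 0; 1 -14.4 8.9 48 0 -6.5 0; 1 -8.9 8.8 49.3 0 -6.4 -0; 1 -3.3 8.9 50 0 -6.5 -0; 1 2.4 8.8 50.1 0 -6.4 -0; 1 7.9 8.9 49.5 0 -6.5 -0; 1 13.5 8.8 48.3 0 -6.4 -0
1 18.8 8.9 46.5 0 -6.5 -0
```

Request:
drive_tool(plan="1 -25.5 1.6 41.4 0 -4.6 0; 1 -22 1.6 43.3 0 -4.6 0; 1 -18.5 1.6 45 0 -4.6 0; 1 -14.8 1.6 46.3 0 -4.6 0; 1 -11.1 1.6 47.3 0 -4.6 0; 1 -7.3 1.6 48.1 0 -4.7 0; 1 -3.3 1.7 48.5 0 -4.6 0; 1 0.7 1.6 48.7 0 -4.7 0", grip_force=25)

```text
clock: 1.1
tcp_pos: [0.4322, -0.2412, 0.2361]
orientation: [0.678, -0.674, 0.209, -0.207]
wrist_force: [0.3, 0.1, 0.5]
finger_gap: 0.0856
```

```bash
python3 - <<'E'
from h import *
show()
rows([(473,199,140,40)],1)
E
```

```text
t 1.1 tcp [ 432.2 -241.2  236.1] psi -34.2 down [-0.002  0.006 -1.   ] q [-39.  10. -11.  70.   0.  86.] F [0.3 0.1 0.5] M [-0.02 -0.03  0.01] gap 85.6
1 -23.7 11 43 -0 -8.2 -0; 1 -17.3 10.9 45.9 -0 -8.3 -0; 1 -10.5 11 47.9 -0.1 -8.2 -0; 1 -3.6 10.9 48.9 -0 -8.3 -0; 1 3.5 10.9 49 -0.1 -8.2 -0; 1 10.5 10.8 48 -0 -8.3 -0; 1 17.3 10.7 45.9 -0.1 -8.2 -0; 1 23.7 10.7 43 -0.1 -8.3 -0
1 29.6 10.6 39.2 -0 -8.2 -0.1
```

Request:
drive_tool(plan="1 -23.7 11 43 0 -8.2 0; 1 -17.3 10.9 45.9 0 -8.3 0; 1 -10.5 11 47.9 0 -8.2 0; 1 -3.6 10.9 48.9 0 -8.3 0; 1 3.5 10.9 49 0 -8.2 0; 1 10.5 10.8 48 0 -8.3 0; 1 17.3 10.7 45.9 0 -8.2 0; 1 23.7 10.7 43 0 -8.3 0")

```text
clock: 2.1
tcp_pos: [0.4625, 0.1631, 0.1472]
orientation: [0.678, -0.674, -0.206, 0.207]
wrist_force: [0.1, -0.9, -0.4]
finger_gap: 0.0853
```

```bash
python3 - <<'E'
from h import *
show()
rows([(473,199.3,100,40),(473,199.3,60,40,20),(473,199.3,28,40,12)],1)
for n in("scene","top"):
    p,d=cams.read_camera(n); cv2.imwrite(f"pics/{n}1.png",p[...,::-1])
E
```

```text
t 2.1 tcp [462.5 163.1 147.2] psi 34.0 down [-0.002  0.006 -1.   ] q [ 10.  12. -20.  57.   0.  66.] F [ 0.1 -0.9 -0.4] M [0.03 0.   0.03] gap 85.3
1 14.4 23.7 11.9 -0.2 -3 0; 1 15.1 23.6 11.3 -0.1 -3 0.1; 1 -0 20 -0 -0 0 -0; 1 -0 20 -0.1 -0 0 -0; 1 -0 10.7 0 -0 0 -0; 1 -0 10.6 0 -0 0 -0; 1 -0 10.7 0 -0 0 -0
```

View pics/top1.png

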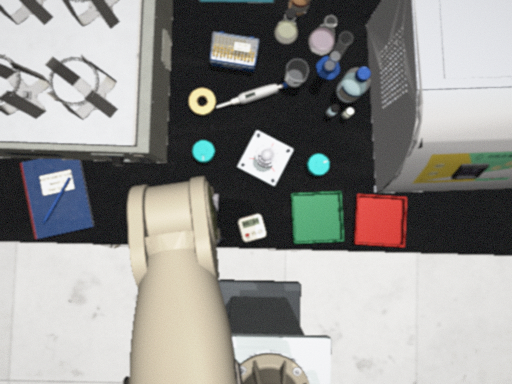

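View pics/scene1.png

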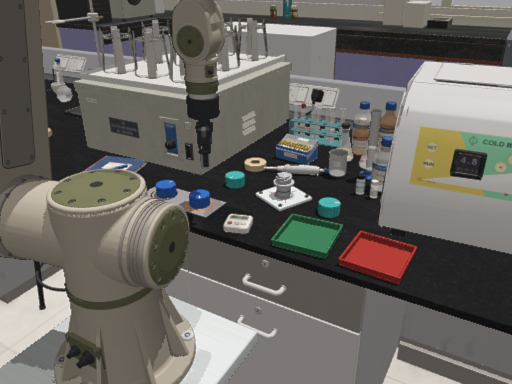

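```bash
python3 - <<'E'
from h import *
p=cv2.imread("pics/scene1.png")[...,::-1]
cv2.imwrite("pics/z4.png",cv2.resize(p[170:220,145:230],None,fx=9,fy=9,interpolation=cv2.INTER_CUBIC)[...,::-1])
for X in [(.4732,.1995,.033),(.4732-.0146,.1995-.0114,.033),(.4732,.1995,.003)]: print((proj("scene",X)-[145,170])*9+4)
show()
E
```

```text
[490.06764615 212.79021083]
[491.98661821 242.02287534]
[496.83479123 303.91957798]
t 2.2 tcp [461.7 165.3 146.3] psi 34.2 down [-0.005  0.007 -1.   ] q [ 10.  12. -20.  57.   0.  66.] F [-0.6  0.5  0. ] M [-0.01 -0.03  0.05] gap 85.4
```

View pics/z4.png

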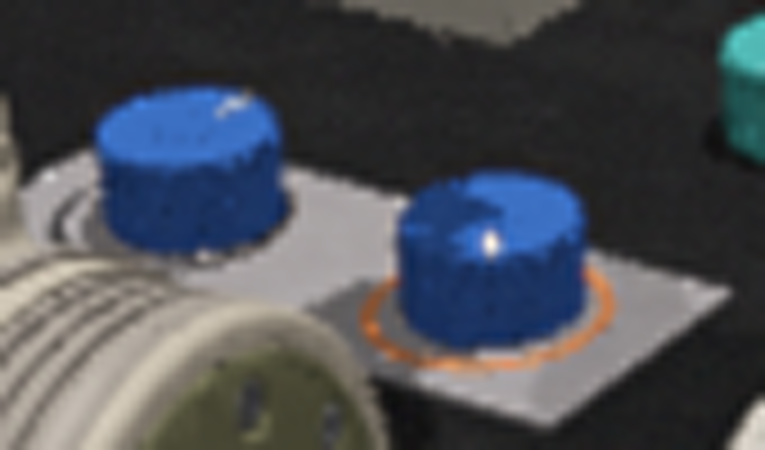

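Request:
drive_tool(plan="1 14.4 23.7 11.9 0 -3 0; 1 15.1 23.6 11.3 0 -3 0; 1 0 20 0 0 0 0; 1 0 0 0 0 0 0")

```text
clock: 2.7
tcp_pos: [0.4713, 0.2022, 0.0769]
orientation: [0.666, -0.661, -0.242, 0.245]
wrist_force: [0.2, 0.2, 1.1]
finger_gap: 0.0852
```

```bash
python3 - <<'E'
from h import *
show()
rows([(473,199.3,60,40),(473,199.3,28,40,12)],1)
E
```

```text
t 2.7 tcp [471.3 202.2  76.9] psi 40.3 down [-0.006  0.005 -1.   ] q [ 14.  18. -23.  49.   0.  64.] F [0.2 0.2 1.1] M [0.01 0.03 0.02] gap 85.2
1 -0.6 16.9 -3.4 -0.4 0.3 -0.1; 1 0 10.7 0 -0 0 0; 1 0 10.6 0 -0 0 0; 1 0 10.7 0 -0 0 0
```

Request:
drive_tool(plan="1 -0.6 16.9 -3.4 -0.4 0.3 -0.1; 1 0 10.7 0 0 0 0; 1 0 10.6 0 0 0 0; 1 0 10.7 0 0 0 0; 1 0 0 0 0 0 0")

```text
clock: 3.32
tcp_pos: [0.4751, 0.198, 0.0289]
orientation: [-0.665, 0.665, 0.242, -0.239]
wrist_force: [-0.7, -0.9, -0.2]
finger_gap: 0.0853
```

```bash
python3 - <<'E'
from h import *
show()
rows([(473,199.3,28,40)],1)
E
```

```text
t 3.33 tcp [475.1 198.   28.9] psi 39.8 down [ 0.003  0.001 -1.   ] q [ 14.  22. -26.  42.   0.  64.] F [-0.7 -0.9 -0.2] M [ 0.02 -0.04  0.01] gap 85.3
1 -0.8 0.9 2.3 0.1 -0.2 0.2
```

Request:
drive_tool(plan="1 -0.8 0.9 2.3 0 0 0; 1 0 0 0 0 0 0; -1 0 0 0 0 0 0; -1 0 0 0 0 0 0; -1 0 0 0 0 0 0; -1 0 0 0 0 0 0", grip_force=30)

```text
clock: 4.08
tcp_pos: [0.4738, 0.1998, 0.0293]
orientation: [-0.665, 0.665, 0.243, -0.239]
wrist_force: [0.5, -0.3, -0.8]
finger_gap: 0.0532
```

```bash
python3 - <<'E'
from h import *
show()
p,d=cams.read_camera("scene")
cv2.imwrite("pics/z5.png",cv2.resize(p[140:220,145:245],None,fx=7,fy=7,interpolation=cv2.INTER_CUBIC)[...,::-1])
E
```

```text
t 4.08 tcp [473.8 199.8  29.3] psi 39.8 down [ 0.006  0.002 -1.   ] q [ 14.  22. -27.  42.   0.  64.] F [ 0.5 -0.3 -0.8] M [-0.01 -0.01 -0.06] gap 53.2
```

View pics/z5.png

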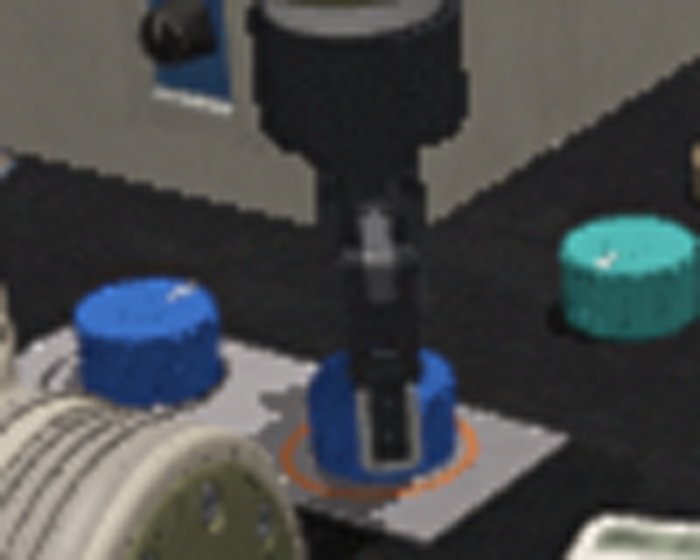

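```bash
python3 - <<'E'
from h import *
rows([(473,199,60,40,30),(500,180,140,45,45),(613.5,25,130,58,50)],-1)
E
```

```text
-1 -0.5 -15.4 -0.1 0.1 -0.1 0.2; -1 -0.5 -15.4 -0.1 0 -0.1 0.1; -1 4.2 -40 -16 0 -2.5 0; -1 3.6 -40 -16.1 0 -2.5 0; -1 -7.4 2.5 -47.5 0 -3.2 0; -1 -10 2.5 -47 0 -3.3 0; -1 -12.7 2.5 -46.3 0 -3.2 -0; -1 -15.2 2.6 -45.5 0 -3.3 -0
```

Request:
drive_tool(plan="-1 -0.5 -15.4 0 0 0 0.2; -1 -0.5 -15.4 0 0 0 0.1; -1 4.2 -40 -16 0 -2.5 0; -1 3.6 -40 -16 0 -2.5 0; -1 0 0 0 0 0 0")

```text
clock: 4.75
tcp_pos: [0.4991, 0.1796, 0.1417]
orientation: [-0.653, 0.654, 0.27, -0.272]
wrist_force: [-0.4, -0.3, -1.1]
finger_gap: 0.0529
```

```bash
python3 - <<'E'
from h import *
show()
rows([(613.5,25,130,58,40)],-1)
p,d=cams.read_camera("scene")
cv2.imwrite("pics/z6.png",cv2.resize(p[110:220,145:285],None,fx=5,fy=5,interpolation=cv2.INTER_CUBIC)[...,::-1])
E
```

```text
t 4.75 tcp [499.1 179.6 141.7] psi 45.0 down [-0.002 -0.003 -1.   ] q [ 11.  17. -15.  58.  -0.  56.] F [-0.4 -0.3 -1.1] M [ 0.02 -0.   -0.03] gap 52.9
-1 -5.7 2.4 -38 -0 -2.6 -0; -1 -7.4 2.4 -37.8 -0 -2.6 -0; -1 -9.1 2.3 -37.4 -0 -2.6 -0.1; -1 -10.8 2.4 -36.9 -0 -2.6 -0; -1 -12.4 2.3 -36.4 -0 -2.6 -0.1
```

View pics/z6.png

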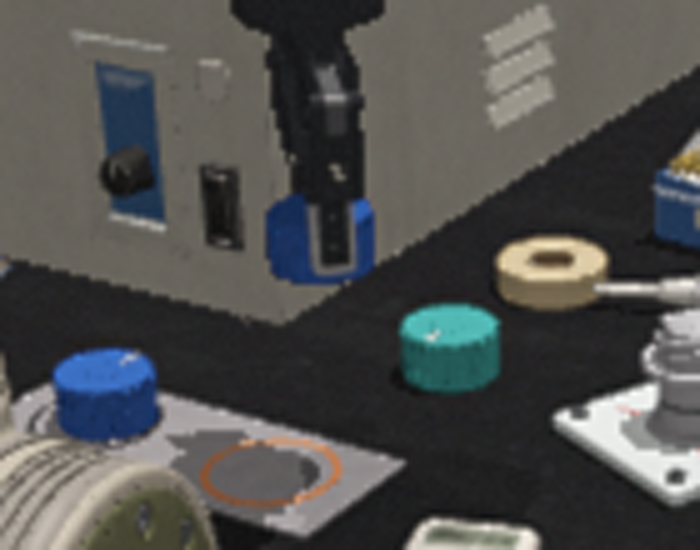

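Cap held; the ring is empty and the waiting cap is untouched at about (166,188). Moving over the gauge.

Request:
drive_tool(plan="-1 -5.7 2.4 -38 0 -2.6 0; -1 -7.4 2.4 -37.8 0 -2.6 0; -1 -9.1 2.3 -37.4 0 -2.6 0; -1 -10.8 2.4 -36.9 0 -2.6 0; -1 -12.4 2.3 -36.4 0 -2.6 0; -1 0 0 0 0 0 0")

```text
clock: 5.55
tcp_pos: [0.6072, 0.0233, 0.1163]
orientation: [0.62, -0.613, -0.338, 0.353]
wrist_force: [-0.4, 0.3, 0.3]
finger_gap: 0.053
```

```bash
python3 - <<'E'
from h import *
show()
rows([(613.5,25,130,58,40)],-1)
p,d=cams.read_camera("scene")
o=p[120:220,225:345]
cv2.imwrite("pics/z7.png",cv2.resize(o,None,fx=6,fy=6,interpolation=cv2.INTER_CUBIC)[...,::-1])
s,P,R=pose()
print('pred rim',(proj("scene",(P-[0,0,26.3])/1000)-[225,120])*6,'crown',(proj("scene",(P+[0,0,3.7])/1000)-[225,120])*6, 'gauge flange',(proj("scene",(.6138,.0254,.05))-[225,120])*6)
E
```

```text
t 5.55 tcp [607.2  23.3 116.3] psi 58.6 down [-0.023 -0.002 -1.   ] q [-5. 27. -4. 60. -0. 26.] F [-0.4  0.3  0.3] M [ 0.02 -0.01 -0.01] gap 53.0
-1 4.5 -13.9 -4.3 -1.1 0.6 -0.8
pred rim [344.17577191 289.05563962] crown [345.26347378 225.15355031] gauge flange [349.18835902 364.42816056]
```

View pics/z7.png

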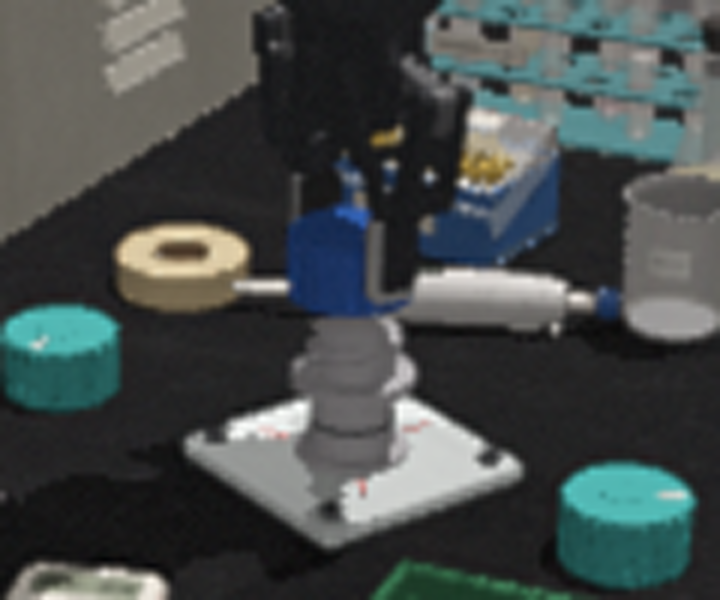

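```bash
python3 - <<'E'
from h import *
rows([(614,25,105,56,20)],-1)
E
```

```text
-1 4.8 10.9 -6.9 -1.2 2.6 -0.8
```

Request:
drive_tool(plan="-1 4.8 5 -6.9 -1.2 2.6 -0.8; -1 0 0 0 0 0 0")

```text
clock: 5.85
tcp_pos: [0.611, 0.0271, 0.1085]
orientation: [0.625, -0.623, -0.331, 0.333]
wrist_force: [-0.7, -0.7, -0.4]
finger_gap: 0.0533
```

```bash
python3 - <<'E'
from h import *
show()
rows([(614,25,100,56,20)],-1)
E
```

```text
t 5.85 tcp [611.   27.1 108.5] psi 56.0 down [-0.005  0.    -1.   ] q [-5. 27. -5. 58.  0. 29.] F [-0.7 -0.7 -0.4] M [ 0.03 -0.01 -0.01] gap 53.3
-1 -0 8.5 -3.7 -0.2 0 -0.1
```

Request:
drive_tool(plan="-1 0 6 -3.7 -0.2 0 -0.1; -1 0 0 0 0 0 0")

```text
clock: 6.1
tcp_pos: [0.6125, 0.0265, 0.1017]
orientation: [0.624, -0.623, -0.332, 0.334]
wrist_force: [-0.3, 0.1, 0.2]
finger_gap: 0.0533
```

```bash
python3 - <<'E'
from h import *
show()
rows([(614,25,87,56,6)],-1)
E
```

```text
t 6.1 tcp [612.5  26.5 101.7] psi 56.2 down [-0.003  0.    -1.   ] q [-5. 27. -6. 57. -0. 29.] F [-0.3  0.1  0.2] M [-0.02  0.06 -0.02] gap 53.3
-1 -0.1 4.9 -0.7 -0.1 0.1 -0; -1 -0.1 4.9 -0.7 -0 0 -0; -1 -0.2 4.9 -0.6 -0.1 0.1 -0.1
```

Request:
drive_tool(plan="-1 0 4.5 -1.2 0 0 0; -1 0 4 -0.9 0 0 0; -1 0 2 -0.3 0 0 0; -1 0 0 0 0 0 0")

```text
clock: 6.6
tcp_pos: [0.6146, 0.0253, 0.0907]
orientation: [0.624, -0.623, -0.332, 0.334]
wrist_force: [-0.6, 0.5, -0.4]
finger_gap: 0.053
```

```bash
python3 - <<'E'
from h import *
show()
rows([(614,25,84,56,6)],-1)
E
```

```text
t 6.6 tcp [614.6  25.3  90.7] psi 56.2 down [-0.003  0.    -1.   ] q [-5. 28. -6. 56. -0. 29.] F [-0.6  0.5 -0.4] M [-0.06  0.05  0.05] gap 53.0
-1 -0.3 3.4 0.2 -0.1 0.1 -0; -1 -0.3 3.3 0.1 -0.1 0.1 -0.1
```

Request:
drive_tool(plan="-1 0 2 0.3 0 0 0; -1 0 1.5 0 0 0 0; -1 0 1 0 0 0 0; -1 0 1 0 0 0 0; -1 0 0 0 0 0 0")

```text
clock: 7.22
tcp_pos: [0.6145, 0.0254, 0.0851]
orientation: [0.624, -0.623, -0.332, 0.334]
wrist_force: [0.7, -0.2, -1.5]
finger_gap: 0.0531
```

```bash
python3 - <<'E'
from h import *
show()
E
```

```text
t 7.22 tcp [614.5  25.4  85.1] psi 56.2 down [-0.003  0.    -1.   ] q [-5. 28. -7. 55. -0. 29.] F [ 0.7 -0.2 -1.5] M [ 0.04 -0.01  0.02] gap 53.1
```

Request:
drive_tool(plan="-1 0 1 0 0 0 0; -1 0 1 0 0 0 0; -1 0 1 0 0 0 0; -1 0 0 0 0 0 0")

```text
clock: 7.72
tcp_pos: [0.6145, 0.0254, 0.0819]
orientation: [0.624, -0.623, -0.332, 0.334]
wrist_force: [0.0, -0.3, 0.4]
finger_gap: 0.0533
```

```bash
python3 - <<'E'
from h import *
show()
E
```

```text
t 7.72 tcp [614.5  25.4  81.9] psi 56.2 down [-0.003  0.    -1.   ] q [-5. 28. -7. 55. -0. 29.] F [ 0.  -0.3  0.4] M [-0.05  0.01  0.03] gap 53.3
```

Request:
drive_tool(plan="-1 0 0.6 0 0 0 0; -1 0 0.6 0 0 0 0; -1 0 0 0 0 0 0")

```text
clock: 8.1
tcp_pos: [0.6146, 0.0254, 0.0811]
orientation: [0.624, -0.623, -0.332, 0.334]
wrist_force: [-0.3, -0.3, 0.8]
finger_gap: 0.0529
```

```bash
python3 - <<'E'
from h import *
show()
E
```

```text
t 8.1 tcp [614.6  25.4  81.1] psi 56.2 down [-0.002  0.    -1.   ] q [-5. 28. -7. 55. -0. 29.] F [-0.3 -0.3  0.8] M [-0.02  0.09 -0.03] gap 52.9
```

Request:
drive_tool(plan="-1 0 0.5 0 0 5 0; -1 0 0.5 0 0 5 0; -1 0 0 0 0 0 0")

```text
clock: 8.48
tcp_pos: [0.6151, 0.0256, 0.0806]
orientation: [0.651, -0.651, -0.276, 0.276]
wrist_force: [0.2, -0.5, -0.3]
finger_gap: 0.0531
```

```bash
python3 - <<'E'
from h import *
show()
E
```

```text
t 8.47 tcp [615.1  25.6  80.6] psi 46.0 down [-0.001  0.001 -1.   ] q [-5. 28. -7. 55.  0. 39.] F [ 0.2 -0.5 -0.3] M [-0.14  0.07 -0.06] gap 53.1
```

Request:
drive_tool(plan="-1 0 0.6 0 0 6 0; -1 0 0.6 0 0 6 0; -1 0 0 0 0 0 0")

```text
clock: 8.85
tcp_pos: [0.6155, 0.0256, 0.0798]
orientation: [0.676, -0.676, -0.207, 0.206]
wrist_force: [-1.0, -1.0, 0.2]
finger_gap: 0.0532
```

```bash
python3 - <<'E'
from h import *
show()
E
```

```text
t 8.85 tcp [615.5  25.6  79.8] psi 34.0 down [ 0.  0. -1.] q [-5. 28. -7. 55.  0. 51.] F [-1.  -1.   0.2] M [-0.17  0.15 -0.05] gap 53.2
```

Request:
drive_tool(plan="-1 0 0.3 0 0 5 0; -1 0 0.3 0 0 5 0; -1 0 0 0 0 0 0")

```text
clock: 9.22
tcp_pos: [0.6155, 0.0253, 0.0792]
orientation: [0.691, -0.691, -0.148, 0.148]
wrist_force: [-0.6, -0.6, 0.4]
finger_gap: 0.0533
```

```bash
python3 - <<'E'
from h import *
show()
E
```

```text
t 9.22 tcp [615.5  25.3  79.2] psi 24.2 down [-0.  0. -1.] q [-5. 28. -7. 55.  0. 61.] F [-0.6 -0.6  0.4] M [-0.16  0.06 -0.01] gap 53.3
```

Request:
drive_tool(plan="-1 0 0.2 0 0 3 0; -1 0 0.2 0 0 3 0; -1 0 0 0 0 0 0")

```text
clock: 9.6
tcp_pos: [0.6155, 0.0252, 0.0789]
orientation: [0.698, -0.698, -0.115, 0.115]
wrist_force: [-0.5, 0.5, 0.3]
finger_gap: 0.0535
```

```bash
python3 - <<'E'
from h import *
show()
E
```

```text
t 9.6 tcp [615.5  25.2  78.9] psi 18.7 down [-0.  0. -1.] q [-5. 28. -7. 55.  0. 66.] F [-0.5  0.5  0.3] M [-0.11  0.07 -0.02] gap 53.5
```

Request:
drive_tool(plan="-1 0 0.2 0 0 3 0; -1 0 0.2 0 0 3 0; -1 0 0 0 0 0 0")

```text
clock: 9.98
tcp_pos: [0.6155, 0.0252, 0.0786]
orientation: [0.703, -0.703, -0.08, 0.08]
wrist_force: [-0.3, 0.0, -0.1]
finger_gap: 0.0532
```

```bash
python3 - <<'E'
from h import *
show()
E
```

```text
t 9.97 tcp [615.5  25.2  78.6] psi 13.0 down [-0.  0. -1.] q [-5. 28. -7. 54.  0. 72.] F [-0.3  0.  -0.1] M [-0.09  0.1  -0.03] gap 53.2
```

Request:
drive_tool(plan="-1 0 0.2 0 0 3 0; -1 0 0.2 0 0 3 0; -1 0 0 0 0 0 0")

```text
clock: 10.35
tcp_pos: [0.6154, 0.0252, 0.0782]
orientation: [0.706, -0.706, -0.045, 0.045]
wrist_force: [-0.5, 0.3, 0.3]
finger_gap: 0.0531
```

```bash
python3 - <<'E'
from h import *
show()
E
```

```text
t 10.35 tcp [615.4  25.2  78.2] psi 7.4 down [-0.  0. -1.] q [-5. 28. -7. 54.  0. 78.] F [-0.5  0.3  0.3] M [-0.08  0.11  0.05] gap 53.1
```

Request:
drive_tool(plan="-1 0 0.2 0 0 4 0; -1 0 0.3 0 0 4 0; -1 0 0.2 0 0 4 0; -1 0 0 0 0 0 0")

```text
clock: 10.85
tcp_pos: [0.6154, 0.0252, 0.0776]
orientation: [0.707, -0.707, 0.027, -0.027]
wrist_force: [-2.0, -0.8, 0.6]
finger_gap: 0.0532
```

```bash
python3 - <<'E'
from h import *
show()
p,d=cams.read_camera("scene")
cv2.imwrite("pics/z8.png",cv2.resize(p[120:220,235:335],None,fx=6,fy=6,interpolation=cv2.INTER_CUBIC)[...,::-1])
E
```

```text
t 10.85 tcp [615.4  25.2  77.6] psi -4.4 down [-0.  0. -1.] q [-5. 28. -7. 54.  0. 89.] F [-2.  -0.8  0.6] M [-0.06  0.21  0.01] gap 53.2
```

View pics/z8.png

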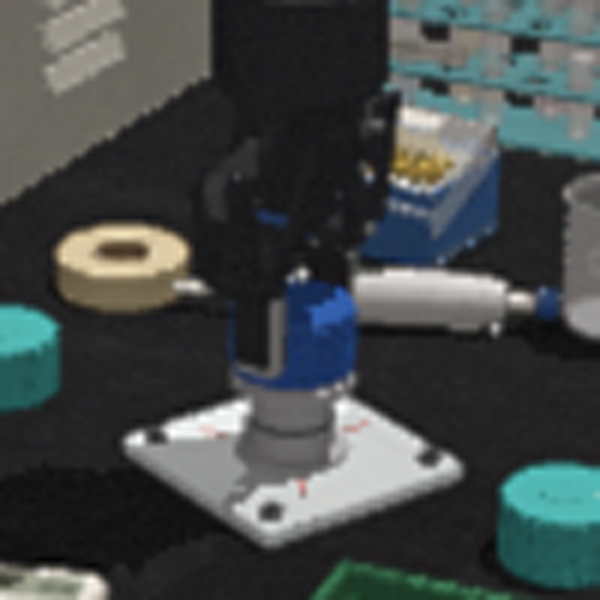

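Request:
drive_tool(plan="-1 0 0.2 0 0 4 0; -1 0 0.3 0 0 4 0; -1 0 0.2 0 0 4 0; -1 0 0 0 0 0 0")

```text
clock: 11.4
tcp_pos: [0.6153, 0.025, 0.0769]
orientation: [-0.7, 0.7, -0.099, 0.099]
wrist_force: [-0.7, -0.6, 0.3]
finger_gap: 0.0533
```

```bash
python3 - <<'E'
from h import *
show()
E
```

```text
t 11.4 tcp [615.3  25.   76.9] psi -16.1 down [-0. -0. -1.] q [ -5.  28.  -7.  54.  -0. 101.] F [-0.7 -0.6  0.3] M [-0.06  0.14 -0.02] gap 53.3
```

Request:
drive_tool(plan="-1 0 0.2 0 0 4 0; -1 0 0.2 0 0 4 0; -1 0 0.2 0 0 3 0; -1 0 0 0 0 0 0")

```text
clock: 11.9
tcp_pos: [0.6153, 0.0247, 0.0763]
orientation: [-0.687, 0.688, -0.164, 0.164]
wrist_force: [-1.2, 0.2, 0.8]
finger_gap: 0.0531
```

```bash
python3 - <<'E'
from h import *
show()
E
```

```text
t 11.9 tcp [615.3  24.7  76.3] psi -26.8 down [-0.    -0.001 -1.   ] q [ -5.  28.  -7.  54.  -0. 112.] F [-1.2  0.2  0.8] M [-0.03  0.12 -0.02] gap 53.1
```

Request:
drive_tool(plan="-1 0 0.2 0 0 3 0; -1 0 0.1 0 0 3 0; -1 0 0 0 0 2 0; -1 0 0 0 0 0 0")

```text
clock: 12.4
tcp_pos: [0.6152, 0.0246, 0.0762]
orientation: [-0.675, 0.676, -0.21, 0.21]
wrist_force: [-1.5, -0.5, -0.2]
finger_gap: 0.053
```

```bash
python3 - <<'E'
from h import *
show()
E
```

```text
t 12.4 tcp [615.2  24.6  76.2] psi -34.6 down [-0.    -0.001 -1.   ] q [ -5.  28.  -7.  54.  -0. 119.] F [-1.5 -0.5 -0.2] M [-0.09  0.16  0.  ] gap 53.0
```

Request:
drive_tool(plan="-1 0 0 0 0 2 0; -1 0 0 0 0 2 0; -1 0 0 0 0 0 0")

```text
clock: 12.78
tcp_pos: [0.6146, 0.0239, 0.0762]
orientation: [-0.666, 0.668, -0.235, 0.234]
wrist_force: [-0.2, -0.3, 1.2]
finger_gap: 0.0532
```

```bash
python3 - <<'E'
from h import *
show()
E
```

```text
t 12.78 tcp [614.6  23.9  76.2] psi -38.7 down [-0.002 -0.003 -1.   ] q [ -5.  28.  -8.  54.  -0. 124.] F [-0.2 -0.3  1.2] M [-0.22  0.18  0.05] gap 53.2
```

Request:
drive_tool(plan="-1 0 0 0 0 2 0; -1 0 0 0 0 2 0; -1 0 0 0 0 0 0")

```text
clock: 13.15
tcp_pos: [0.6138, 0.0238, 0.0762]
orientation: [-0.657, 0.66, -0.259, 0.258]
wrist_force: [-2.5, -2.2, 2.7]
finger_gap: 0.0532
```

```bash
python3 - <<'E'
from h import *
show();print(monitor.get_state()['tau'].round(2))
p,d=cams.read_camera("scene")
cv2.imwrite("pics/z9.png",cv2.resize(p[150:210,250:320],None,fx=9,fy=9,interpolation=cv2.INTER_CUBIC)[...,::-1])
E
```

```text
t 13.15 tcp [613.8  23.8  76.2] psi -42.9 down [-0.003 -0.003 -1.   ] q [ -5.  28.  -8.  54.  -0. 128.] F [-2.5 -2.2  2.7] M [-0.39  0.42  0.58] gap 53.2
[  0.74 -53.66  27.13  -0.81   0.7    0.64]
```

View pics/z9.png

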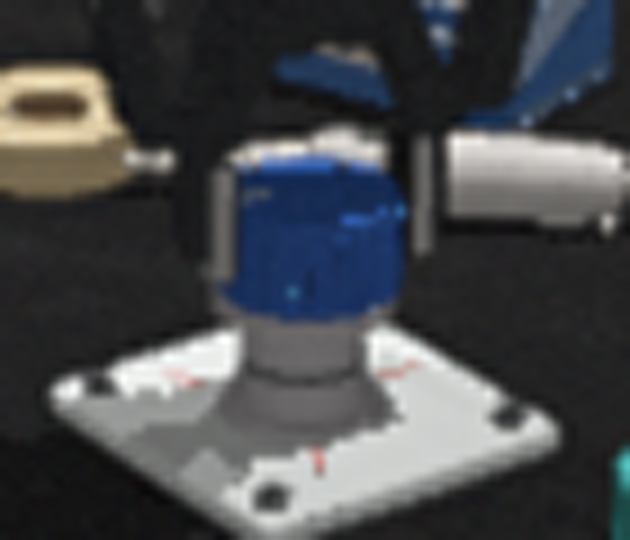

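Request:
drive_tool(plan="-1 0 0 0 0 -4 0; -1 0 0 0 0 -5 0; -1 0 -0.2 0 0 -5 0; -1 0 -0.3 0 0 -6 0; -1 0 0 0 0 0 0")

```text
clock: 13.82
tcp_pos: [0.6153, 0.0252, 0.0764]
orientation: [0.694, -0.693, 0.138, -0.138]
wrist_force: [-3.0, -2.6, 2.2]
finger_gap: 0.0532
```

```bash
python3 - <<'E'
from h import *
show()
E
```

```text
t 13.82 tcp [615.3  25.2  76.4] psi -22.5 down [-0.  0. -1.] q [ -5.  28.  -7.  54.   0. 107.] F [-3.  -2.6  2.2] M [-0.48  0.45  0.06] gap 53.2
```

Request:
drive_tool(plan="-1 0 -0.5 0 0 -6 0; -1 0 -0.4 0 0 -6 0; -1 0 -0.4 0 0 -6 0; -1 0 0 0 0 0 0")

```text
clock: 14.32
tcp_pos: [0.6154, 0.0256, 0.0775]
orientation: [0.707, -0.706, 0.029, -0.029]
wrist_force: [-0.9, -0.3, 1.4]
finger_gap: 0.053
```

```bash
python3 - <<'E'
from h import *
show()
E
```

```text
t 14.32 tcp [615.4  25.6  77.5] psi -4.6 down [-0.     0.002 -1.   ] q [-5. 28. -7. 54.  0. 90.] F [-0.9 -0.3  1.4] M [-0.14  0.21  0.04] gap 53.0
```

Request:
drive_tool(plan="-1 0 -0.5 0 0 -8 0; -1 0 -0.5 0 0 -8 0; -1 0 -0.5 0 0 -8 0; -1 0 -0.5 0 0 -8 0; -1 0 0 0 0 0 0")

```text
clock: 14.95
tcp_pos: [0.6159, 0.0253, 0.0793]
orientation: [0.688, -0.687, -0.167, 0.166]
wrist_force: [-0.6, -1.4, 1.2]
finger_gap: 0.0532
```

```bash
python3 - <<'E'
from h import *
show()
E
```

```text
t 14.95 tcp [615.9  25.3  79.3] psi 27.2 down [ 0.001  0.002 -1.   ] q [-5. 28. -7. 55.  0. 58.] F [-0.6 -1.4  1.2] M [-0.37  0.29  0.02] gap 53.2
```

Request:
drive_tool(plan="-1 0 -0.5 0 0 -8 0; -1 0 -0.5 0 0 -8 0; -1 0 -0.5 0 0 -8 0; -1 0 -0.5 0 0 -8 0; -1 0 0 0 0 0 0; -1 0 -1 0 0 0 0; -1 0 0 0 0 0 0")

```text
clock: 15.82
tcp_pos: [0.616, 0.0262, 0.0819]
orientation: [0.619, -0.616, -0.345, 0.344]
wrist_force: [0.1, -0.7, 0.5]
finger_gap: 0.0535
```

```bash
python3 - <<'E'
from h import *
show()
E
```

```text
t 15.82 tcp [616.   26.2  81.9] psi 58.3 down [ 0.001  0.004 -1.   ] q [-5. 28. -7. 55.  0. 27.] F [ 0.1 -0.7  0.5] M [-0.18  0.15  0.04] gap 53.5
```

Request:
drive_tool(plan="-1 0 -1.5 0 0 0 0; -1 0 -1.5 0 0 0 0; -1 0 0 0 0 0 0")

```text
clock: 16.2
tcp_pos: [0.6159, 0.0263, 0.0847]
orientation: [0.619, -0.617, -0.345, 0.343]
wrist_force: [-0.5, -1.0, 0.5]
finger_gap: 0.0533
```

```bash
python3 - <<'E'
from h import *
show()
E
```

```text
t 16.2 tcp [615.9  26.3  84.7] psi 58.2 down [-0.     0.004 -1.   ] q [-5. 28. -7. 55.  0. 27.] F [-0.5 -1.   0.5] M [-0.19  0.14  0.03] gap 53.3
```

```bash
python3 - <<'E'
from h import *
rows([(615,26,128,58,15),(460,-114,120,58,45)],-1)
E
```

```text
-1 -0.2 -14.5 0.2 -0 0.1 0.1; -1 -0.2 -14.4 0.2 -0.1 0 0.1; -1 -0.2 -14.5 0.3 -0 0.1 0; -1 -40.2 1.6 11.4 -0 -0 0; -1 -40.2 1.6 11.5 -0 -0 0; -1 -40.2 1.6 11.4 -0 -0 0; -1 -40.2 1.6 11.5 -0 -0 0; -1 -40.1 1.7 11.4 -0 -0 0
```

Request:
drive_tool(plan="-1 0 -14.5 0 0 0 0; -1 0 -14.5 0 0 0 0; -1 0 -14.5 0 0 0 0; -1 -40 1.6 11.5 0 0 0; -1 -40 1.6 11.5 0 0 0; -1 -40 1.6 11.5 0 0 0; -1 -40 1.6 11.5 0 0 0; -1 -40 1.6 11.5 0 0 0")

```text
clock: 17.2
tcp_pos: [0.4648, -0.1161, 0.1294]
orientation: [-0.615, 0.619, 0.351, -0.34]
wrist_force: [-0.2, -0.4, -0.4]
finger_gap: 0.0531
```

```bash
python3 - <<'E'
from h import *
show()
rows([(460,-114,50,58,40),(460,-114,31,58,10)],-1)
p,d=cams.read_camera("scene")
cv2.imwrite("pics/s10.png",p[...,::-1])
E
```

```text
t 17.2 tcp [ 464.8 -116.1  129.4] psi 58.5 down [ 0.015  0.002 -1.   ] q [-24.  11. -24.  54.   0.   8.] F [-0.2 -0.4 -0.4] M [-0.05  0.04 -0.01] gap 53.1
-1 -0.7 39.6 3.1 0.4 0.3 0.3; -1 -0.6 39.7 2.8 0.3 0.2 0.2; -1 -0 9.5 -0 0 0 0; -1 -0 9.5 -0 0 0 0
```

View pics/s10.png

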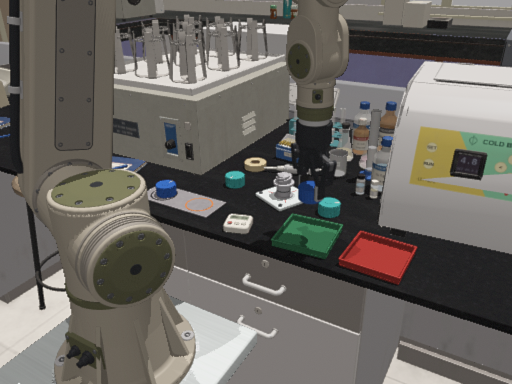

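Request:
drive_tool(plan="-1 -0.7 38 3.1 0.4 0.3 0.3; -1 -0.6 38 2.8 0.3 0.2 0.2; -1 0 12 0 0 0 0; -1 0 5 0 0 0 0; -1 0 0 0 0 0 0")

```text
clock: 17.88
tcp_pos: [0.46, -0.1194, 0.0406]
orientation: [-0.617, 0.622, 0.342, -0.34]
wrist_force: [0.2, -0.1, 0.6]
finger_gap: 0.0533
```

```bash
python3 - <<'E'
from h import *
show()
rows([(460,-114,31,58,40)],-1)
E
```

```text
t 17.88 tcp [ 460.  -119.4   40.6] psi 57.7 down [ 0.007 -0.005 -1.   ] q [-24.  17. -31.  41.  -0.   8.] F [ 0.2 -0.1  0.6] M [ 0.02 -0.01 -0.02] gap 53.3
-1 4.6 9.6 3 0.5 -0.3 -0
```

Request:
drive_tool(plan="-1 4.6 4 3 0.5 0 0; -1 0 4 0 0 0 0; -1 0 1.5 0 0 0 0; -1 0 1 0 0 0 0; -1 0 0 0 0 0 0")

```text
clock: 18.5
tcp_pos: [0.4621, -0.114, 0.0317]
orientation: [-0.618, 0.62, 0.342, -0.34]
wrist_force: [0.2, -0.7, -0.3]
finger_gap: 0.0534
```

```bash
python3 - <<'E'
from h import *
show()
E
```

```text
t 18.5 tcp [ 462.1 -114.    31.7] psi 57.7 down [ 0.003 -0.002 -1.   ] q [-24.  18. -32.  40.  -0.   9.] F [ 0.2 -0.7 -0.3] M [0.06 0.03 0.  ] gap 53.4
```

Request:
drive_tool(plan="-1 0 1 0 0 0 0; -1 0 1 0 0 0 0; -1 0 0.5 0 0 0 0; -1 0 0 0 0 0 0")

```text
clock: 19.0
tcp_pos: [0.4621, -0.1142, 0.0292]
orientation: [-0.618, 0.621, 0.342, -0.34]
wrist_force: [-0.6, -0.4, 0.6]
finger_gap: 0.0532
```

```bash
python3 - <<'E'
from h import *
show()
E
```

```text
t 19.0 tcp [ 462.1 -114.2   29.2] psi 57.7 down [ 0.004 -0.002 -1.   ] q [-24.  18. -32.  40.  -0.   9.] F [-0.6 -0.4  0.6] M [ 0.09 -0.   -0.03] gap 53.2
```

Within about half a millimetre of the floor; release with a partial opening and lift.

Request:
drive_tool(plan="-1 0 0.4 0 0 0 0; 0.55 0 0 0 0 0 0; 0.55 0 0 0 0 0 0; 0.55 0 0 0 0 0 0; 0.55 0 -5 0 0 0 0; 0.55 0 -15 0 0 0 0; 0.55 0 -40 0 0 0 0; 0.55 0 -50 0 0 0 0")

```text
clock: 20.0
tcp_pos: [0.4589, -0.1128, 0.1387]
orientation: [0.621, -0.618, -0.34, 0.342]
wrist_force: [0.5, -0.8, 0.4]
finger_gap: 0.0661
```

```bash
python3 - <<'E'
from h import *
show()
p,d=cams.read_camera("scene")
cv2.imwrite("pics/s11.png",p[...,::-1])
E
```

```text
t 20.0 tcp [ 458.9 -112.8  138.7] psi 57.7 down [-0.004  0.002 -1.   ] q [-24.  11. -23.  56.  -0.   9.] F [ 0.5 -0.8  0.4] M [-0.01 -0.05  0.02] gap 66.1
```

View pics/s11.png

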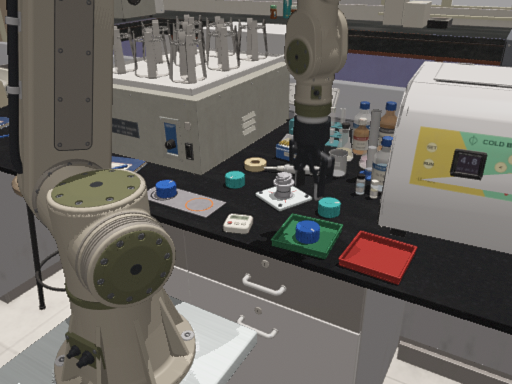

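```bash
python3 - <<'E'
from h import *
p=cv2.imread("pics/s11.png")
cv2.imwrite("pics/z12.png",cv2.resize(p[210:260,265:350],None,fx=9,fy=9,interpolation=cv2.INTER_CUBIC))
P=np.array([.4621,-.1142,.033]);a=np.radians(-124.6)
print((proj("scene",P)-[265,210])*9+4,(proj("scene",P+.0185*np.array([np.cos(a),np.sin(a),0]))-[265,210])*9+4)
E
```

```text
[387.65691745 142.49698845] [426.26736522 176.95078452]
```

View pics/z12.png

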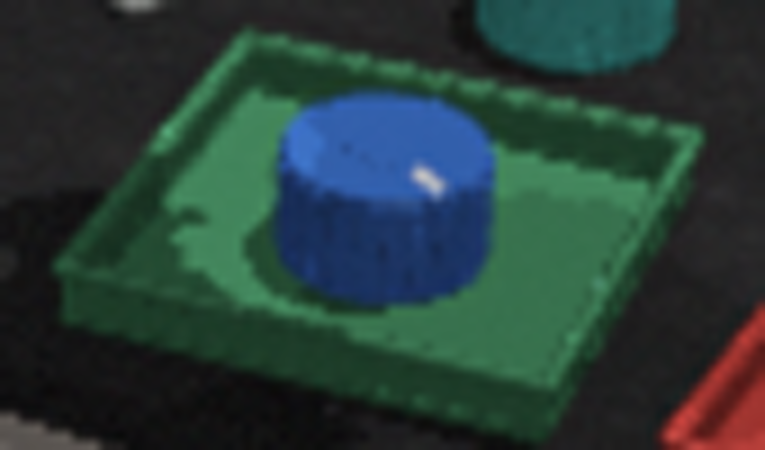

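The cap stands upright near the middle of the green tray. Its mark is at about (428,181) in the enlarged view; (426,177) was predicted assuming no slip in the grip. So the cap really did turn about 79° past the line and come fully home.

```bash
python3 - <<'E'
from workcell import job
print(job.hand_in())
E
```

```text
the job is handed in; nothing more can be done
None
```

I screwed the cap from the orange ring onto the gauge, judged it sound, and set it down in the green tray. I then handed the job in; it reports no verdict.

- **Screwing on:** The cap was caught at one red line and followed the thread down. By the measured tool height, its rim reached the shoulder about 63° past the line. It stopped turning at about 79°, where the twisting moment rose to about 0.6 N m. The force readings I took stayed under 5 N, and the scene view showed no gap at the shoulder.
- **Setting down:** I turned the cap back past the line, lifted it off freely and released it in the green tray. The last picture shows it upright near the middle of the tray, and the gripper clear above it. The cap's mark is within about 0.5 camera pixel of where it would be with no slip in the grip.
- **Other cap:** In the last scene picture it stands in the same place at the black ring as before.
- **Checks:** No check failed or disagreed. After the release I looked only with the scene camera, not the top one. The work took about 20 s of the 72 s allowed.

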